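# Two-step exposure of specimen frames at the lamp gate

### The arm

A 7-joint arm with a two-finger parallel gripper is mounted at the origin on the work surface. World frame = base frame: x ahead of the robot, y to its left, z up, the work surface at z = 0. Lengths are in m, angles in rad, forces in N, time in s.
With the tool pointing down it reaches from about 0.425 to 1.025 m from the base axis. Payload 3.6 kg.
Tool frame: the origin (TCP) lies between the finger pads; the fingertips stand 17 mm ahead of it and the grasp point (between the pads) lies 2 mm behind it; z points along the fingers, y is the direction in which the jaws open and shut (so a half turn about z gives the same grasp; the last joint's range is limited). The gripper opens to 85 mm and grips with 20 to 120 N. Pads are 22 mm wide; open, the fingers measure 114 mm over their backs; the gripper's body (76 mm by 85 mm) begins 54 mm behind the grasp point. The pads swing forward as they close: fully open they stand 13 mm farther back than shut.
Start: joints at [-1.27, 0.591, 0.048, 1.609, -0.033, 0.943, -0.034], TCP at [0.278, 0.67, 0.248] pointing down, gripper open.
Joint ranges: [-2.69, 2.69], [-0.47, 2.24], [-1.27, 1.36], [0.19, 2.51], [-1.53, 4.68], [0.08, 2.07], [-3.09, 3.09]. Speed limits (rad/s): [2.57, 2.57, 3.14, 3.14, 3.14, 3.14, 3.14].

### API

Orientations are given as a rotation vector (axis times angle).
In Python, from workcell import observe, viewer, order gives the robot as it stands.
- The arm moves only by the tool move_arm, never from a script. Its argument "steps" is a list of rows, each a list of 3 entries, a list of its own where there are three numbers: the shift along the world's x, y, z in cm, then the turn, a rotation vector about the world's x, y, z in degrees, then the gripper command: -1 is fully open, 1 is shut, values between are in proportion. In form: [[[dx, dy, dz], [wx, wy, wz], fingers], ...]. A call has 1 to 8 rows; each row is the pose to reach, as a shift and turn from the pose commanded when the call began; what a row does not reach only later rows make up. A row lasts 1/8 s, in which the tool goes at most 62.5 mm and 10.7 degrees, less where a joint would pass 70% of its speed; a pose out of reach is approached as far as the arm can. A call with a gripper value outside its range is refused whole. The fingers move at their own pace and stop on an object; the grip force is fixed at half the most. Time passes only in rows, so rows that repeat a pose let the fingers close. It gives the time, the measured TCP pose, the force and the opening at its end, in the units of the state.
- observe(): the state, without advancing time (a new reading comes with each control period).
- viewer.get_image(name): name is "side" or "top"; returns the picture (384x512x3 uint8, red, green, blue); there is no depth.
- viewer.calibration(name): a dict with "K" (3x3 intrinsics, pixels), "rvec" (rotation vector, rad) and "tvec" (3), from world to camera coordinates, as OpenCV has them. Camera axes: x right, y down, z forward; pixel columns grow to the right and rows downward; lengths in m; the calibration is good to about 2 mm. A picture is of the moment at which its call begins. calibration takes no time and is no camera call.
- order.hand_in(): hands the job in, once; it reports no verdict.
The state is a dict: "clock": time; "qpos": joint angles; "qd": joint speeds; "joint_torque": joint torques, N m; "eef_pos": TCP position; "ee_rot": TCP orientation; "force": force on the tool from outside, world axes, zero at the start; "ft_torque": the same for the moment, N m; "gripper_width": opening from 0.0 (shut) to 1.0 (fully open).
Only numpy, scipy, OpenCV 4.12 (cv2) and the standard library are available. Lean on these libraries where they do the work, as an engineer would, in place of code of your own. Each camera call takes 0.05 s, during which the arm holds its last target. There are 200 camera calls.

### The job

With the lamp shutter closed, stand every specimen frame upright on the black rubber pad, clear of the fingers, its foot wholly on the pad and its pane squarely facing the lamp. Then slide the shutter to its next stop, the clear window, and hold the yellow treadle right down for two seconds; slide the shutter on to its last stop, the amber filter, and hold the treadle right down for two seconds again. Finish by sliding the shutter back to closed with the treadle up and all frames still standing so on the pad, put right any frame that gets knocked (an exposure counts only with all frames in place), and leave the other things on the bench where they are.

Things in the scene. Friction and masses are not known exactly. Their poses are not given: they have to be found in the camera images.
- station: fixed station on an aluminium breadboard 360 (x) x 340 (y) x 12 mm. Origin: centre of its underside; x points from pad to lamp, z up. Black rubber pad near the -x edge; steel gate rails along y at x = 0..30, top at z = 105, carry the shutter plate; black lamp house at x = 45..165, y = -65..65, up to z = 125 mm, its round yellow port looks to -x at y = 0, z = 60 mm
- pad_center (a point): centre of the top face of the black rubber pad, 15 mm above the bench; axes as the station's. The pad is 100 (x) x 270 (y) mm and 3 mm thick, flat, without rims; all four frames fit side by side along y, their feet's 40 mm sides in the row
- shutter (a joint): slide (m) of the grey upright shutter plate (150 x 5 mm) across the lamp port, along the station's +y. Sprung stops: 0 closed (blank part over the port), 0.045 clear window, 0.090 amber filter; limits -0.002, 0.092. Once past half way to a stop it is drawn in and clicks; about 5 N takes it from stop to stop. Black, white and orange marks on the rail show the tab's place at the stops
- shutter_tab (a point): upper part of the red grip tab on the shutter plate's top edge; axes as the station's. Tab 14 (x) x 20 (y) mm, from 32 mm below this point (plate's top edge, 105 mm above the bench) to 16 mm above it. With the joint at 0 the tab is 45 mm to the -y side of the station's middle line; it moves with the plate
- treadle_base: fixed base of the yellow bench treadle, 160 (x) x 100 (y) mm. Origin: centre of its underside; the hinge lies along y at its +x end (x = 60 mm, z = 28 mm) between two yellow cheeks
- treadle (a joint): hinge (rad) of the yellow treadle plate (130 x 80 mm, rubber ribs at its raised -x end): 0 = sprung up, 0.25 = down on its stop. Pressed at treadle_press it takes 4 to 5 N to start and 9 to 10 N at the stop; it springs back up when let go
- treadle_press (a point): point to press, on the upper face of the treadle plate, 95 mm from the hinge towards -x of the base; moves with the plate, about 59 mm above the bench when up and 36 mm when down (23 mm travel, straight down)
- frame1: specimen frame 1 (3 or 4 of 4 alike are present): blue upright slide frame with glass pane on a dark foot, 0.25 kg, most in the foot. Origin: centre of the foot's underside, z up. Foot 56 (x) x 40 (y) x 10 mm high; upright 12 (x, thickness; its faces look along x) x 40 mm (y), up to z = 88 mm, its top 20 mm a solid bar to grip across x
- frame2: specimen frame 2 (3 or 4 of 4 alike are present): blue upright slide frame with glass pane on a dark foot, 0.25 kg, most in the foot. Origin: centre of the foot's underside, z up. Foot 56 (x) x 40 (y) x 10 mm high; upright 12 (x, thickness; its faces look along x) x 40 mm (y), up to z = 88 mm, its top 20 mm a solid bar to grip across x
- frame3: specimen frame 3 (3 or 4 of 4 alike are present): blue upright slide frame with glass pane on a dark foot, 0.25 kg, most in the foot. Origin: centre of the foot's underside, z up. Foot 56 (x) x 40 (y) x 10 mm high; upright 12 (x, thickness; its faces look along x) x 40 mm (y), up to z = 88 mm, its top 20 mm a solid bar to grip across x
- frame4: specimen frame 4 (3 or 4 of 4 alike are present): blue upright slide frame with glass pane on a dark foot, 0.25 kg, most in the foot. Origin: centre of the foot's underside, z up. Foot 56 (x) x 40 (y) x 10 mm high; upright 12 (x, thickness; its faces look along x) x 40 mm (y), up to z = 88 mm, its top 20 mm a solid bar to grip across x
- stain_jar: bystander: small jar with orange lid among the frames, 44 mm across, 50 mm high; origin: centre of its underside
- reagent_bottle: bystander: bottle with blue cap, 56 mm across, 110 mm high; origin: centre of its underside
- tool_beaker: bystander: glass beaker holding tools, 70 mm across, tools up to 150 mm high; origin: centre of its underside
- petri_dish: bystander: clear round dish, 90 mm across, 14 mm high; origin: centre of its underside

How it is judged:
By the outcome, as a careful person would: the job done as asked, in the order asked, and still so for the second after the job is handed in, with the robot touching nothing.
Of frame1, frame2, frame3, frame4 only 3 to 4 are there at a start; the rules pass over those that are not, and their reading is None.
At some moment in a run one of frame1, frame2, frame3, frame4 may be knocked a few centimetres aside while the robot is not near it.
It also fails if it takes over 210 s, if anything falls off the work surface, if the arm or the gripper's body presses on something with over 40 N, if the wrist force passes 120 N, or if a joint passes its speed limit or range.

## Working session

There is one attempt and no reset: what is moved stays moved. The work goes in short steps, Python scripts to look and compute and a tool call to move; the robot and the scene stay as the last step left them, time stands still between calls to the robot, and variables do not carry over. Pictures are saved under pics/ and viewed, about 12 in all and at most 16, crops included, and the job is handed in when it is done.

Besides the shell and the picture viewer there is one more tool, called after "Request:" as a command line: name --argument value ..., lists and objects as JSON in quotes. move_arm: Moves the arm, as the interface text tells. Its arguments: {"type":"object","properties":{"steps":{"type":"array"}},"required":["steps"]}

```bash
mkdir -p pics
cat > h.py <<'E'
import numpy as np, cv2
from workcell import observe, viewer, order
def cal(n):
    c=viewer.calibration(n); K=np.array(c["K"],float); R=cv2.Rodrigues(np.array(c["rvec"],float))[0]; t=np.array(c["tvec"],float).ravel()
    return K,R,t
def grab(n,f=None):
    im=np.array(viewer.get_image(n))
    if f: cv2.imwrite('pics/'+f,im[:,:,::-1])
    return im
def ray(n,u,v):
    K,R,t=cal(n); d=R.T@np.linalg.solve(K,[u,v,1.]); return -R.T@t,d
def onz(n,u,v,z):
    o,d=ray(n,u,v); return o+d*(z-o[2])/d[2]
def tri(a,b):  # (name,u,v) x2 -> point, gap
    o1,d1=ray(*a);o2,d2=ray(*b);d1=d1/np.linalg.norm(d1);d2=d2/np.linalg.norm(d2)
    s=np.linalg.lstsq(np.c_[d1,-d2],o2-o1,rcond=None)[0];p,q=o1+s[0]*d1,o2+s[1]*d2
    return (p+q)/2,np.linalg.norm(p-q)
def proj(n,p):
    K,R,t=cal(n); q=K@(R@np.array(p,float)+t); return q[:2]/q[2]
E
python3 - <<'E'
from h import *
for n in("top","side"):
    im=grab(n,n+'0.png'); K,R,t=cal(n); print(n,K.round(1).tolist(),(-R.T@t).round(3),R.round(2).tolist())
a=[cv2.resize(cv2.imread(f'pics/{n}0.png'),(800,600),interpolation=cv2.INTER_CUBIC) for n in("top","side")]
for n,i in zip(("top","side"),a): cv2.imwrite(f'pics/{n}0b.png',i)
print(observe())
E
```

```text
top [[440.2, 0.0, 251.1], [0.0, 440.2, 189.0], [0.0, 0.0, 1.0]] [0.448 0.004 1.363] [[-0.0, -1.0, -0.0], [-0.99, 0.0, -0.11], [0.11, 0.0, -0.99]]
side [[410.6, 0.0, 256.8], [0.0, 410.6, 192.5], [0.0, 0.0, 1.0]] [0.472 0.791 0.71 ] [[-0.99, -0.13, -0.02], [-0.06, 0.6, -0.79], [0.11, -0.79, -0.61]]
{'clock': 0.1, 'qpos': array([-1.27046766,  0.59203616,  0.04830025,  1.60970289, -0.03329427,
        0.94268007, -0.03369498]), 'qd': array([-0.00066654, -0.00012088,  0.00040198, -0.00297927, -0.000357  ,
       -0.00126181, -0.00217301]), 'joint_torque': array([ 4.87167912e-03, -5.49996328e+01,  1.55352820e+00, -1.98827201e+01,
        9.75776115e-03,  3.79623423e-03, -1.47221431e-05]), 'eef_pos': array([0.27791751, 0.66884798, 0.24724544]), 'ee_rot': array([-0.61443787, -3.08063283,  0.00314501]), 'force': array([-0.69230658,  0.50932842, -0.17494228]), 'ft_torque': array([-0.01080024,  0.0413395 ,  0.03346287]), 'gripper_width': 0.9989660574862848}
```

View pics/top0b.png

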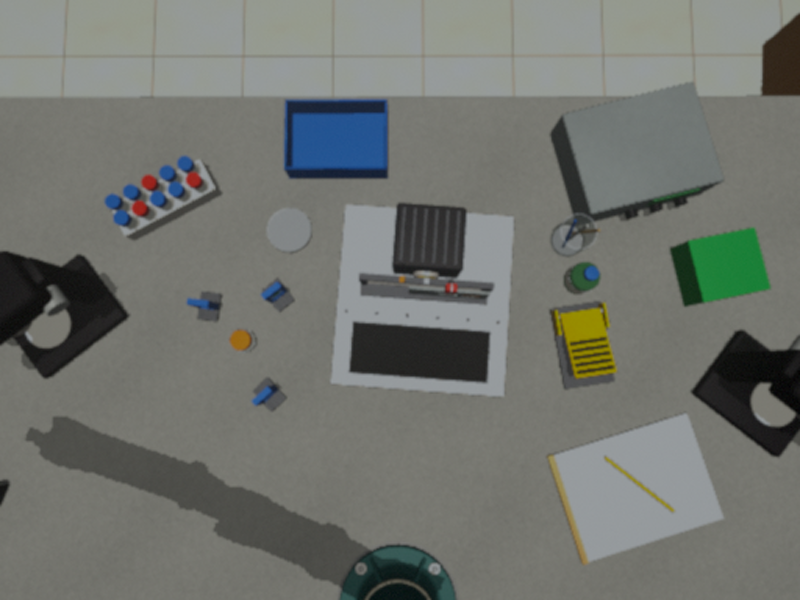

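View pics/side0b.png

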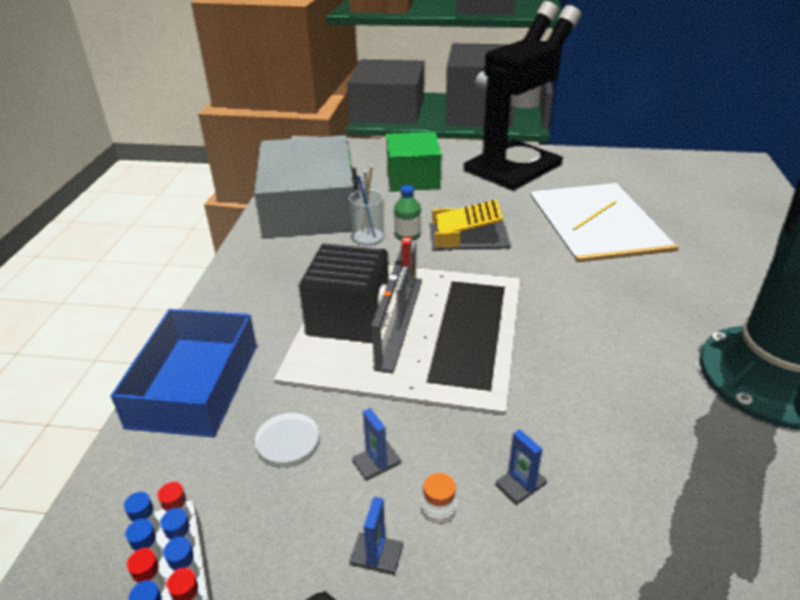

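The top picture shows three frames at about (205,303), (276,293) and (267,393). The jar is at (241,340), the pad at (420,352), the tab at (451,287) and the treadle at (587,345), in the 800x600 scale. The side view agrees, and I see no fourth frame so far. Next I zoom in to get accurate corners.

Run:
```python
from h import *
t=cv2.imread('pics/top0.png'); s=cv2.imread('pics/side0.png')
a=cv2.resize(t[170:270,110:210],(400,400),interpolation=cv2.INTER_NEAREST)  # x4
b=cv2.resize(s[250:384,210:360],(600,536),interpolation=cv2.INTER_NEAREST)
c=np.zeros((536,1000,3),np.uint8);c[:400,:400]=a;c[:,400:]=b
cv2.imwrite('pics/z0.png',cv2.resize(c,(800,429),interpolation=cv2.INTER_AREA))
for n,im in(("top",t),("side",s)):
    hsv=cv2.cvtColor(im,cv2.COLOR_BGR2HSV)
    for nm,lo,hi in(("blue",(105,120,60),(125,255,255)),("orange",(5,150,120),(18,255,255)),("red",(172,120,60),(180,255,255)),("red2",(0,150,60),(4,255,255)),("yellow",(22,150,120),(32,255,255))):
        m=cv2.inRange(hsv,lo,hi);k,l,st,ce=cv2.connectedComponentsWithStats(m)
        for i in range(1,k):
            if st[i,4]>=12:
                r=cv2.minAreaRect(np.argwhere(l==i)[:,::-1].astype(np.float32)); print(n,nm,st[i].tolist(),ce[i].round(1),cv2.boxPoints(r).round(1).tolist())
    g=im.max(2);sat=hsv[:,:,1]
    m=((g<40)).astype(np.uint8);k,l,st,ce=cv2.connectedComponentsWithStats(m)
    for i in range(1,k):
        if st[i,4]>300:
            r=cv2.minAreaRect(np.argwhere(l==i)[:,::-1].astype(np.float32)); print(n,"dark",st[i].tolist(),ce[i].round(1),cv2.boxPoints(r).round(1).tolist())
```

```text
top blue [182, 64, 66, 46, 2610] [215.2  88.2] [[182.0, 64.0], [247.0, 64.0], [247.0, 109.0], [182.0, 109.0]]
top blue [114, 100, 9, 10, 69] [118.  104.3] [[112.0, 104.0], [117.5, 98.5], [124.0, 105.0], [118.5, 110.5]]
top blue [102, 106, 10, 10, 72] [106.6 110.2] [[100.5, 109.5], [106.0, 104.0], [112.5, 110.5], [107.0, 116.0]]
top blue [108, 116, 10, 10, 71] [112.1 120.6] [[106.0, 120.0], [111.5, 114.5], [118.0, 121.0], [112.5, 126.5]]
top blue [79, 118, 10, 10, 72] [ 83.5 122.4] [[77.5999984741211, 123.80000305175781], [81.19999694824219, 116.5999984741211], [89.5999984741211, 120.80000305175781], [86.0, 128.0]]
top blue [96, 122, 10, 10, 72] [100.6 126.8] [[94.5, 126.5], [100.0, 121.0], [106.5, 127.5], [101.0, 133.0]]
top blue [67, 124, 11, 10, 72] [ 71.8 128.7] [[65.5, 128.5], [71.5, 122.5], [78.0, 129.0], [72.0, 135.0]]
top blue [73, 134, 10, 10, 77] [ 77.3 138.9] [[73.0, 134.0], [82.0, 134.0], [82.0, 143.0], [73.0, 143.0]]
top blue [374, 171, 9, 8, 60] [378.  174.5] [[374.0, 171.0], [382.0, 171.0], [382.0, 178.0], [374.0, 178.0]]
top blue [168, 181, 14, 12, 83] [174.5 186.3] [[
[... 4782 characters left out ...]
.0], [125.0, 383.0]]
side yellow [277, 128, 44, 23, 550] [297.6 139.1] [[276.3999938964844, 134.39999389648438], [318.5, 127.5999984741211], [321.29998779296875, 145.1999969482422], [279.29998779296875, 152.10000610351562]]
side dark [298, 9, 69, 112, 3083] [330.5  64.1] [[296.20001220703125, 114.5], [316.79998779296875, 3.799999952316284], [374.6000061035156, 14.5], [354.1000061035156, 125.19999694824219]]
side dark [479, 115, 33, 116, 1912] [499.6 187.1] [[479.0, 115.0], [511.0, 115.0], [511.0, 230.0], [479.0, 230.0]]
side dark [459, 214, 38, 27, 364] [474.5 227.2] [[455.29998779296875, 224.89999389648438], [469.6000061035156, 209.8000030517578], [497.0, 236.0], [482.6000061035156, 251.0]]
```

View pics/z0.png

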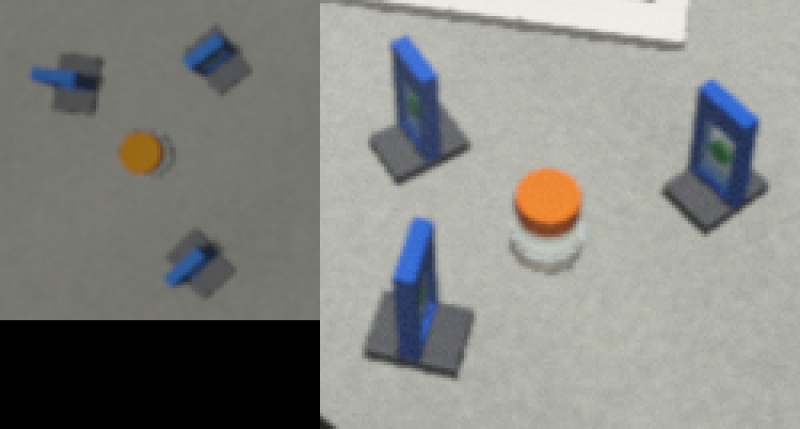

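Run:
```python
from h import *
T=lambda X,Y:(109.5+X/3.2+.0,169.5+Y/3.2); S=lambda X,Y:(209.5+(X-320)/3.2,249.5+Y/3.2)
fr=dict(A=([(61,53),(102,56),(98,113),(53,110)],(53,76),(415,250),[(31,74),(75,78)]),
 B=([(186,50),(215,26),(251,72),(222,92)],(204,51),(415,58),[(189,65),(220,36)]),
 C=([(166,260),(193,230),(235,268),(207,298)],(187,267),(728,103),[(168,284),(205,252)]))
for k,(f,tc,sc,bar) in fr.items():
    P=np.array([onz("top",*T(*q),.01)[:2] for q in f]); e=[np.linalg.norm(P[i]-P[i-1]) for i in range(4)]
    e=np.array(e)
    L=(P[3]+P[2]-P[0]-P[1]) # along long
    b=np.array([onz("top",*T(*q),.088)[:2] for q in bar]); d=b[1]-b[0]
    p,g=tri(("top",)+T(*tc),("side",)+S(*sc))
    print(k,P.mean(0).round(4),e.round(3),"long yaw",np.degrees(np.arctan2(L[1],L[0])).round(1),"bar yaw",np.degrees(np.arctan2(d[1],d[0])).round(1),np.linalg.norm(d).round(3),b.mean(0).round(4),"tri",p.round(4),g.round(4))
# pad rect, top view (z .015)
box=[(224.8,236.8),(226.9,207.1),(311.8,213.2),(309.7,242.8)]
P=np.array([onz("top",*q,.015)[:2] for q in box]);print(P.round(4),P.mean(0).round(4),[np.linalg.norm(P[i]-P[i-1]).round(3) for i in range(4)])
tab=tri(("top",451/1.5625,287/1.5625),("side",259.5,154)); print("tab",tab)
s=cv2.imread('pics/side0.png');t=cv2.imread('pics/top0.png')
a=cv2.resize(t[125:260,205:405],(800,540),interpolation=cv2.INTER_CUBIC)
cv2.imwrite('pics/z1.png',a)
b=cv2.resize(s[110:270,170:340],(800,600)[0:1]+(753,),interpolation=cv2.INTER_CUBIC)
cv2.imwrite('pics/z2.png',cv2.resize(b,(637,600)))
```

```text
A [0.5723 0.372 ] [0.056 0.04  0.055 0.044] long yaw 175.5 bar yaw -95.3 0.04 [0.5715 0.3742] tri [0.5695 0.3742 0.0872] 0.0043
B [0.5944 0.237 ] [0.054 0.036 0.057 0.034] long yaw -140.3 bar yaw -46.3 0.038 [0.5947 0.2364] tri [0.5921 0.2368 0.0873] 0.0044
C [0.399  0.2513] [0.053 0.038 0.054 0.038] long yaw -131.8 bar yaw -49.0 0.043 [0.3982 0.2492] tri [0.3972 0.2495 0.0854] 0.0035
[[ 0.4448  0.0904]
 [ 0.5353  0.0844]
 [ 0.5162 -0.1756]
 [ 0.4263 -0.1678]] [ 0.4806 -0.0421] [np.float64(0.259), np.float64(0.091), np.float64(0.261), np.float64(0.09)]
tab (array([ 0.59015268, -0.09483767,  0.14943386]), np.float64(0.002523855305477884))
```

View pics/z1.png

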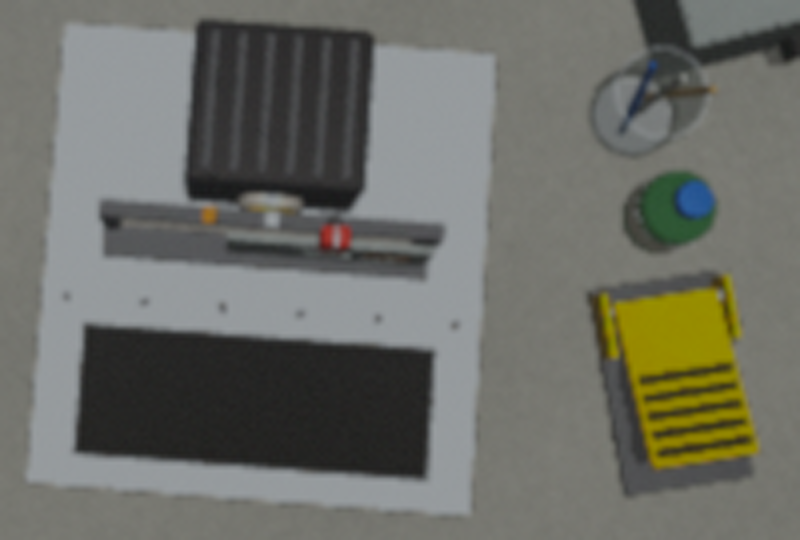

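View pics/z2.png

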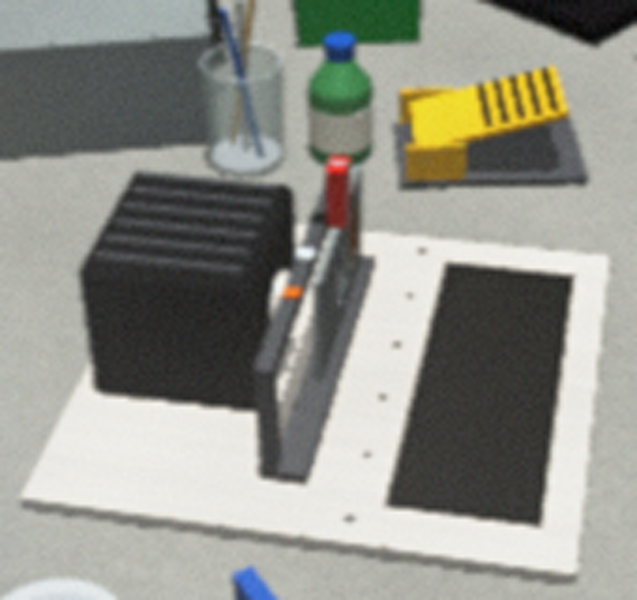

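The pad, treadle and tab corners are now clear: pad about (84,325) to (427,478), tab top (335,237), treadle ribbed end (652,470) to (758,452), in crop pixels.

Run:
```python
from h import *
T=lambda X,Y:(204.6+X/4,124.6+Y/4); S=lambda X,Y:(169.6+X/3.747,109.6+Y/3.747)
def rect(P,nm):
    P=np.array(P)[:,:2]; x=(P[0]+P[1]-P[2]-P[3])/2; y=(P[0]-P[1]+P[3]-P[2])/2
    print(nm,P.mean(0).round(4),"len",np.linalg.norm(x).round(3),np.linalg.norm(y).round(3),"yaw x",np.degrees(np.arctan2(x[1],x[0])).round(2),"y-90",(np.degrees(np.arctan2(y[1],y[0]))-90).round(2)); return P
# order: (+x,+y),(+x,-y),(-x,-y),(-x,+y)
rect([onz("top",*T(*q),.012) for q in [(65,25),(495,54),(470,514),(28,482)]],"board")
rect([onz("top",*T(*q),.015) for q in [(84,325),(434,350),(427,478),(76,453)]],"pad top")
rect([onz("side",*S(*q),.015) for q in [(388,505),(445,263),(573,277),(541,524)]],"pad side")
print("pad corner tri",[tri(("top",)+T(*a),("side",)+S(*b)) for a,b in[((84,325),(388,505)),((76,453),(541,524)),((427,478),(573,277)),((434,350),(445,263))]])
rect([onz("top",*T(*q),.01) for q in [(588,290),(728,270),(753,475),(628,497)]],"tbase")
print("treadle end",[tri(("top",)+T(*a),("side",)+S(*b)) for a,b in[((652,470),(567,112)),((758,452),(556,67))]])
print("hinge end",[tri(("top",)+T(*a),("side",)+S(*b)) for a,b in[((614,303),(413,138))]])
print("tabtop",tri(("top",)+T(335,235),("side",)+S(338,163)))
```

```text
board [ 0.585  -0.0504] len 0.356 0.337 yaw x -4.2 y-90 -4.13
pad top [ 0.4807 -0.0425] len 0.098 0.268 yaw x -3.68 y-90 -4.16
pad side [ 0.477  -0.0396] len 0.098 0.267 yaw x -4.12 y-90 -4.02
pad corner tri [(array([0.53713895, 0.08847031, 0.01295065]), np.float64(0.0043268181997339035)), (array([0.43967132, 0.09427371, 0.0126454 ]), np.float64(0.0037978397438885995)), (array([ 0.42033028, -0.17301536,  0.01204033]), np.float64(0.003884454642683329)), (array([ 0.51817815, -0.17989637,  0.01289333]), np.float64(0.0029229264093228575))]
tbase [ 0.4947 -0.3638] len 0.159 0.103 yaw x 7.25 y-90 8.86
treadle end [(array([ 0.4283841 , -0.33062248,  0.06513527]), np.float64(0.0009818637793027644)), (array([ 0.43975565, -0.40870651,  0.06421125]), np.float64(0.00416966146544019))]
hinge end [(array([ 0.55309592, -0.31116746,  0.04429972]), np.float64(0.00015568534189058412))]
tabtop (array([ 0.5899283 , -0.09379918,  0.15289559]), np.float64(0.003990611774199513))
```

Request:
move_arm --steps '[[[3.7,-3.7,-0.5],[0,0,-9],-1],[[8,-8,-2],[0,0,-18],-1],[[12,-12,-4],[0,0,-28],-1],[[16,-16,-6],[0,0,-37],-1],[[20,-20,-7],[0,0,-46],-1],[[24,-24,-8.5],[0,0,-56],-1],[[27,-27.5,-9.5],[0,0,-65],-1],[[29.3,-29.6,-10],[0,0,-72.4],-1]]'

```text
clock: 1.1
eef_pos: [0.5724, 0.37, 0.1473]
ee_rot: [2.323, 2.114, -0.004]
force: [0.5, 0.2, 0.7]
gripper_width: 1.001
```

Run:
```python
from h import *
o=observe();print({k:np.round(o[k],3) for k in("clock","eef_pos","ee_rot","force","qpos")})
grab("top","t1.png");s=grab("side","s1.png")
cv2.imwrite('pics/c1.png',np.hstack([cv2.imread('pics/t1.png')[100:384,0:300],cv2.imread('pics/s1.png')[100:384]])[:,:800])
```

```text
{'clock': np.float64(1.1), 'eef_pos': array([0.572, 0.37 , 0.147]), 'ee_rot': array([ 2.323,  2.114, -0.004]), 'force': array([0.462, 0.209, 0.657]), 'qpos': array([-0.872,  0.678,  0.352,  1.792, -0.327,  0.731, -0.44 ])}
```

View pics/c1.png

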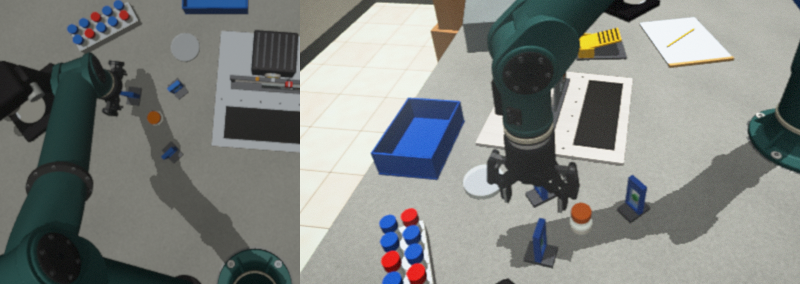

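Three frames are confirmed (the area that was hidden holds no other). The gripper is now over frame A.

Request:
move_arm --steps '[[[0,0,-1.5],[0,0,0],-1],[[0,0,-3.5],[0,0,0],-1],[[0,0,-5.5],[0,0,0],-1],[[0,0,-7],[0,0,0],-1],[[0,0,-7],[0,0,0],-1],[[0,0,-7],[0,0,0],1],[[0,0,-7],[0,0,0],1],[[0,0,-7],[0,0,0],1]]'

```text
clock: 2.2
eef_pos: [0.5716, 0.3737, 0.079]
ee_rot: [2.315, 2.123, 0.002]
force: [0.1, 0.3, -0.1]
gripper_width: 0.384
```

Request:
move_arm --steps '[[[0,0,0],[0,0,0],1],[[0,0,0],[0,0,0],1],[[0,0,0],[0,0,0],1],[[0,0,2],[0,0,0],1],[[0,0,4],[0,0,0],1],[[0,0,6],[0,0,0],1],[[0,0,7.5],[0,0,0],1],[[0,0,7.5],[0,0,0],1]]'

```text
clock: 3.2
eef_pos: [0.5722, 0.3741, 0.1553]
ee_rot: [2.315, 2.123, 0.006]
force: [0.6, -0.5, -1.6]
gripper_width: 0.126
```

Request:
move_arm --steps '[[[0,0,3],[0,0,0],1],[[-0.5,-2.5,5],[0,0,0],1],[[-1.6,-8,5],[0,0,0],1],[[-2.7,-13.5,5],[0,0,0.8],1],[[-3.8,-19,5],[0,0,0.8],1],[[-4.9,-24.5,5],[0,0,0.8],1],[[-6,-30,5],[0,0,0.8],1],[[-7.1,-35.5,5],[0,0,0.8],1]]'

```text
clock: 4.2
eef_pos: [0.4993, 0.0168, 0.203]
ee_rot: [-2.3, -2.14, 0.001]
force: [1.0, 0.2, -2.0]
gripper_width: 0.127
```

Request:
move_arm --steps '[[[-0.9,-4.5,0],[0,0,0],1],[[-1.8,-9,-1],[0,0,0],1],[[-2.4,-12,-3],[0,0,0],1],[[-2.8,-14,-5],[0,0,0],1],[[-2.8,-14,-6.5],[0,0,0],1],[[-2.8,-14,-8],[0,0,0],1],[[-2.8,-14,-8],[0,0,0],1],[[-2.8,-14,-8],[0,0,0],1]]'

```text
clock: 5.2
eef_pos: [0.4727, -0.1207, 0.1235]
ee_rot: [2.299, 2.141, 0.001]
force: [-0.2, 0.1, -2.2]
gripper_width: 0.129
```

Request:
move_arm --steps '[[[0,0,-1],[0,0,0],1],[[0,0,-2],[0,0,0],1],[[0,0,-2.4],[0,0,0],1],[[0,0,-2.8],[0,0,0],1],[[0,0,-2.8],[0,0,0],1],[[0,0,-2.8],[0,0,0],1]]'

```text
clock: 5.95
eef_pos: [0.4723, -0.1216, 0.0954]
ee_rot: [2.301, 2.139, 0.0]
force: [-0.1, -0.4, -1.0]
gripper_width: 0.126
```

Request:
move_arm --steps '[[[0,0,-0.1],[0,0,0],1],[[0,0,-0.1],[0,0,0],1],[[0,0,-0.1],[0,0,0],0],[[0,0,-0.1],[0,0,0],-0.3],[[0,0,-0.1],[0,0,0],-1],[[0,0,-0.1],[0,0,0],-1],[[0,0,-0.1],[0,0,0],-1],[[0,0,-0.1],[0,0,0],-1]]'

```text
clock: 6.95
eef_pos: [0.4722, -0.1215, 0.0943]
ee_rot: [2.301, 2.139, -0.0]
force: [-0.8, -0.0, 0.1]
gripper_width: 1.006
```

Request:
move_arm --steps '[[[0,0,2],[0,0,5],-1],[[0,0,5],[0,0,10],-1],[[0.5,3,10],[0,0,15],-1],[[2,9,10],[0,0,25],-1],[[4,15,10],[0,0,35],-1],[[6,20,10],[0,0,40],-1],[[8,25,10],[0,0,45],-1],[[9.5,29.5,10],[0,0,46],-1]]'

```text
clock: 7.95
eef_pos: [0.5678, 0.1756, 0.1943]
ee_rot: [1.279, 2.869, 0.001]
force: [0.8, -1.1, -0.0]
gripper_width: 0.999
```

Run:
```python
from h import *
grab("top","t2.png");grab("side","s2.png");o=observe();print(o["eef_pos"],o["ee_rot"],o["force"])
a=cv2.resize(cv2.imread('pics/t2.png')[120:280,110:330],(440,320));b=cv2.imread('pics/s2.png')[90:384,180:400]
c=np.zeros((320,660,3),np.uint8);c[:,:440]=a;c[:294,440:]=b
cv2.imwrite('pics/c2.png',c)
```

```text
[0.5684997  0.18144579 0.19430308] [1.26831729 2.87379937 0.00847458] [ 0.16912136 -0.18775981 -0.10834769]
```

View pics/c2.png

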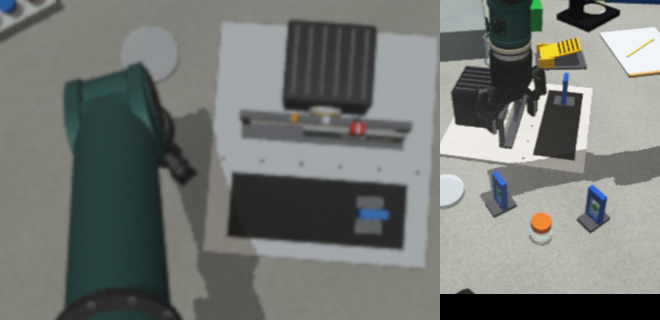

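Frame A stands squarely on the pad at crop pixel (373,215). B and C have not moved. Next is B.

Request:
move_arm --steps '[[[1.3,3,0],[0,0,0],-1],[[2.5,5.9,0],[0,0,0],-1],[[2.5,5.9,-1],[0,0,0],-1],[[2.5,5.9,-3],[0,0,0],-1],[[2.5,5.9,-5],[0,0,0],-1],[[2.5,5.9,-5],[0,0,0],-1],[[2.5,5.9,-5],[0,0,0],-1]]'

```text
clock: 8.93
eef_pos: [0.5923, 0.232, 0.1444]
ee_rot: [1.283, 2.868, -0.0]
force: [0.6, -0.0, -0.3]
gripper_width: 0.998
```

Request:
move_arm --steps '[[[0.1,0.5,-1.5],[0,0,0],-1],[[0.1,0.5,-3],[0,0,0],-1],[[0.1,0.5,-5],[0,0,0],-1],[[0.1,0.5,-6.6],[0,0,0],-1],[[0.1,0.5,-6.6],[0,0,0],-1],[[0.1,0.5,-6.6],[0,0,0],1],[[0.1,0.5,-6.6],[0,0,0],1],[[0.1,0.5,-6.6],[0,0,0],1]]'

```text
clock: 9.93
eef_pos: [0.5936, 0.2377, 0.079]
ee_rot: [1.281, 2.867, 0.001]
force: [-0.3, -0.3, 0.4]
gripper_width: 0.379
```

Request:
move_arm --steps '[[[0,0,0],[0,0,0],1],[[0,0,0],[0,0,0],1],[[0,0,0],[0,0,0],1],[[0,0,2],[0,0,0],1],[[0,0,5],[0,0,0],1],[[0,0,8],[0,0,0],1],[[0,0,12],[0,0,0],1],[[0,0,12],[0,0,0],1]]'

```text
clock: 10.92
eef_pos: [0.5956, 0.2384, 0.2024]
ee_rot: [1.28, 2.863, 0.01]
force: [0.7, 0.3, -3.1]
gripper_width: 0.13
```

Request:
move_arm --steps '[[[-3,-3,0],[0,0,-8],1],[[-6,-7,0],[0,0,-16],1],[[-8,-12,0],[0,0,-24],1],[[-10,-17,0],[0,0,-32],1],[[-11.6,-22,0],[0,0,-40],1],[[-11.6,-27,0],[0,0,-46],1],[[-11.6,-29.8,0],[0,0,-46],1],[[-11.6,-29.8,-3],[0,0,-46],1]]'

```text
clock: 11.92
eef_pos: [0.4783, -0.0637, 0.1691]
ee_rot: [2.303, 2.13, 0.004]
force: [-0.5, 0.1, -3.2]
gripper_width: 0.13
```

Request:
move_arm --steps '[[[0,0,-2],[0,0,0],1],[[0,0,-4.5],[0,0,0],1],[[0,0,-5.5],[0,0,0],1],[[0,0,-5.5],[0,0,0],1],[[0,0,-5.5],[0,0,0],1]]'

```text
clock: 12.55
eef_pos: [0.4776, -0.0606, 0.1138]
ee_rot: [2.3, 2.139, 0.001]
force: [0.2, 1.4, -2.6]
gripper_width: 0.126
```

Request:
move_arm --steps '[[[0,0,-0.8],[0,0,0],1],[[0,0,-1.5],[0,0,0],1],[[0,0,-1.95],[0,0,0],1],[[0,0,-1.95],[0,0,0],1],[[0,0,-1.95],[0,0,0],1],[[0,0,-1.95],[0,0,0],0.3],[[0,0,-1.95],[0,0,0],-0.3],[[0,0,-1.95],[0,0,0],-1]]'

```text
clock: 13.55
eef_pos: [0.4774, -0.0605, 0.0939]
ee_rot: [2.3, 2.139, 0.0]
force: [0.1, -0.1, -0.6]
gripper_width: 0.764
```

Request:
move_arm --steps '[[[0,0,0],[0,0,0],-1],[[0,0,0],[0,0,0],-1],[[0,0,3],[0,0,0],-1],[[0,0,8],[0,0,5],-1],[[-1,5,10],[0,0,15],-1],[[-3,11,10],[0,0,25],-1],[[-5,17,10],[0,0,35],-1],[[-6,22,10],[0,0,45],-1]]'

```text
clock: 14.55
eef_pos: [0.4157, 0.1614, 0.194]
ee_rot: [-1.297, -2.861, -0.0]
force: [0.7, -0.2, -0.6]
gripper_width: 1.001
```

Request:
move_arm --steps '[[[-1,4.5,0],[0,0,4],-1],[[-2,9.1,0],[0,0,4],-1],[[-2,9.1,-2],[0,0,4],-1],[[-2,9.1,-4],[0,0,4],-1],[[-2,9.1,-5],[0,0,4],-1],[[-2,9.1,-5],[0,0,4],-1],[[-2,9.1,-5],[0,0,4],-1]]'

```text
clock: 15.42
eef_pos: [0.3976, 0.2505, 0.1443]
ee_rot: [1.207, 2.9, 0.001]
force: [-0.5, -0.6, 0.5]
gripper_width: 0.999
```

Request:
move_arm --steps '[[[0,0,-1.5],[0,0,0],-1],[[0,0,-3],[0,0,0],-1],[[0,0,-5],[0,0,0],-1],[[0,0,-6.6],[0,0,0],-1],[[0,0,-6.6],[0,0,0],-1],[[0,0,-6.6],[0,0,0],1],[[0,0,-6.6],[0,0,0],1],[[0,0,-6.6],[0,0,0],1]]'

```text
clock: 16.42
eef_pos: [0.3975, 0.2507, 0.0783]
ee_rot: [1.206, 2.9, 0.002]
force: [-0.1, -0.3, 0.5]
gripper_width: 0.379
```

Request:
move_arm --steps '[[[0,0,0],[0,0,0],1],[[0,0,0],[0,0,0],1],[[0,0,0],[0,0,0],1],[[0,0,2],[0,0,0],1],[[0,0,5],[0,0,0],1],[[0,0,8],[0,0,0],1],[[0,0,12],[0,0,0],1],[[0,0,12],[0,0,0],1]]'

```text
clock: 17.42
eef_pos: [0.3984, 0.2514, 0.1998]
ee_rot: [1.205, 2.898, 0.008]
force: [0.8, 1.3, -3.3]
gripper_width: 0.129
```

Request:
move_arm --steps '[[[1,-3,0],[0,0,-8],1],[[2.5,-7,0],[0,0,-16],1],[[4,-12,0],[0,0,-24],1],[[6,-17,0],[0,0,-33],1],[[7.5,-21,0],[0,0,-42],1],[[8.4,-25.2,0],[0,0,-49],1],[[8.4,-25.2,-2],[0,0,-49],1],[[8.4,-25.2,-4],[0,0,-49],1]]'

```text
clock: 18.42
eef_pos: [0.4801, -0.0023, 0.1559]
ee_rot: [-2.302, -2.137, 0.004]
force: [-0.6, -0.0, -3.3]
gripper_width: 0.128
```

Request:
move_arm --steps '[[[0,0,-2],[0,0,0],1],[[0,0,-4],[0,0,0],1],[[0,0,-4.5],[0,0,0],1],[[0,0,-4.5],[0,0,0],1],[[0,0,-4.5],[0,0,0],1]]'

```text
clock: 19.05
eef_pos: [0.4815, -0.0015, 0.1131]
ee_rot: [2.3, 2.139, 0.001]
force: [-0.4, -0.3, -2.9]
gripper_width: 0.123
```

Request:
move_arm --steps '[[[0,0,-0.8],[0,0,0],1],[[0,0,-1.5],[0,0,0],1],[[0,0,-1.95],[0,0,0],1],[[0,0,-1.95],[0,0,0],1],[[0,0,-1.95],[0,0,0],1],[[0,0,-1.95],[0,0,0],0.3],[[0,0,-1.95],[0,0,0],-0.3],[[0,0,-1.95],[0,0,0],-1]]'

```text
clock: 20.05
eef_pos: [0.4814, -0.0015, 0.0933]
ee_rot: [2.3, 2.139, 0.0]
force: [0.2, 1.0, 0.1]
gripper_width: 0.764
```

Request:
move_arm --steps '[[[0,0,0],[0,0,0],-1],[[0,0,0],[0,0,0],-1],[[0,0,3],[0,0,0],-1],[[0,0,8],[0,0,5],-1],[[0,5,12],[0,0,5],-1],[[0,11,12],[0,0,5],-1],[[0,17,12],[0,0,5],-1],[[0,22,12],[0,0,5],-1]]'

```text
clock: 21.05
eef_pos: [0.4808, 0.2212, 0.2136]
ee_rot: [-2.203, -2.239, -0.001]
force: [0.7, 0.2, 0.1]
gripper_width: 0.999
```

```bash
cat > chk.py <<'E'
import sys
from h import *
k=sys.argv[1]
grab("top",f"t{k}.png");grab("side",f"s{k}.png");o=observe();print(o["clock"],o["eef_pos"].round(4),o["ee_rot"].round(3),o["force"].round(1))
a=cv2.resize(cv2.imread(f'pics/t{k}.png')[150:260,215:345],(520,440),interpolation=cv2.INTER_CUBIC);b=cv2.resize(cv2.imread(f'pics/s{k}.png')[140:260,240:340],(280,336),interpolation=cv2.INTER_CUBIC)
c=np.zeros((440,800,3),np.uint8);c[:,:520]=a;c[:336,520:]=b
cv2.imwrite(f'pics/c{k}.png',c)
t=cv2.cvtColor(cv2.imread(f'pics/t{k}.png'),cv2.COLOR_BGR2HSV);m=cv2.inRange(t,(100,110,50),(125,255,255));n,l,st,ce=cv2.connectedComponentsWithStats(m)
pc=np.array([.479,-.041]);c_,s_=np.cos(np.radians(-4.15)),np.sin(np.radians(-4.15))
for i in range(1,n):
    if 25<st[i,4]<200:
        p=onz("top",*ce[i],.085)[:2]
        if .3<p[0]<.7 and -.25<p[1]<.4:
            r=cv2.fitLine(np.argwhere(l==i)[:,::-1].astype(np.float32),cv2.DIST_L2,0,.01,.01).ravel()
            d=p-pc;print("bar",p.round(3),"on pad x,y",round(c_*d[0]+s_*d[1],3),round(-s_*d[0]+c_*d[1],3),"line deg",np.degrees(np.arctan2(r[1],r[0])).round(1),st[i,4])
E
python3 chk.py 3
```

```text
21.15 [0.4806 0.2263 0.2132] [-2.191 -2.248 -0.005] [-0.1  0.2  0.6]
bar [0.483 0.001] on pad x,y 0.001 0.042 line deg 5.4 72
bar [ 0.479 -0.06 ] on pad x,y 0.001 -0.019 line deg 2.1 74
bar [ 0.474 -0.121] on pad x,y 0.0 -0.081 line deg 3.3 78
```

View pics/c3.png

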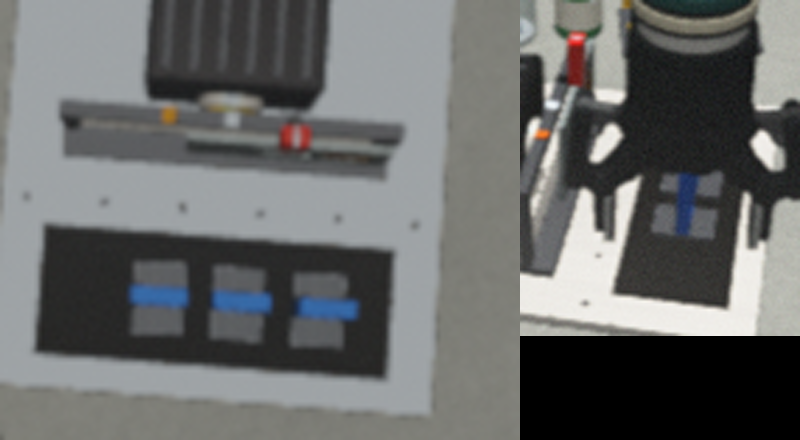

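All three frames stand squarely in the pad's middle band; the bars' tops in the crop are at (160,296), (242,302) and (327,308). The shutter is still closed. Next is the tab.

Request:
move_arm --steps '[[[1.4,-4,1],[0,0,10.6],-1],[[2.8,-8,1],[0,0,21.2],-1],[[4.2,-12,1],[0,0,31.8],-1],[[5.5,-16,1],[0,0,42.4],-1],[[7,-20,1],[0,0,53],-1],[[8.5,-24,1],[0,0,63.6],-1],[[10,-28,1],[0,0,74.2],-1],[[10.9,-31.3,1],[0,0,84.8],-1]]'

```text
clock: 22.15
eef_pos: [0.5901, -0.0974, 0.2231]
ee_rot: [-0.114, -3.139, 0.001]
force: [0.6, 0.4, 0.7]
gripper_width: 1.0
```

Request:
move_arm --steps '[[[0,0,0],[0,0,0],-1],[[0,0,0],[0,0,0],-1]]'

```text
clock: 22.4
eef_pos: [0.5894, -0.0942, 0.223]
ee_rot: [-0.122, -3.138, -0.001]
force: [-0.1, 0.5, 0.3]
gripper_width: 0.995
```

Request:
move_arm --steps '[[[0,0,-3],[0,0,0],-1],[[0,0,-6],[0,0,0],-1],[[0,0,-8.3],[0,0,0],-1],[[0,0,-8.3],[0,0,0],-1],[[0,0,-8.3],[0,0,0],0],[[0,0,-8.3],[0,0,0],0.4],[[0,0,-8.3],[0,0,0],1],[[0,0,-8.3],[0,0,0],1]]'

```text
clock: 23.4
eef_pos: [0.5906, -0.0949, 0.1413]
ee_rot: [0.12, 3.138, -0.001]
force: [-0.9, -1.3, 2.3]
gripper_width: 0.218
```

Request:
move_arm --steps '[[[0,0,0],[0,0,0],1],[[0,0,0],[0,0,0],1],[[0,0,0],[0,0,0],1]]'

```text
clock: 23.78
eef_pos: [0.5906, -0.095, 0.1412]
ee_rot: [0.12, 3.138, -0.001]
force: [-1.4, -0.6, 6.2]
gripper_width: 0.224
```

Request:
move_arm --steps '[[[0.07,1,0],[0,0,0],1],[[0.15,2,0],[0,0,0],1],[[0.22,3,0],[0,0,0],1],[[0.29,4,0],[0,0,0],1],[[0.33,4.5,0],[0,0,0],1],[[0.33,4.5,0],[0,0,0],1],[[0.33,4.5,0],[0,0,0],1]]'

```text
clock: 24.65
eef_pos: [0.5939, -0.0499, 0.1412]
ee_rot: [0.12, 3.138, -0.001]
force: [0.2, -1.4, 5.6]
gripper_width: 0.218
```

Request:
move_arm --steps '[[[0,0,0],[0,0,0],0.4],[[0,0,0],[0,0,0],0],[[0,0,0],[0,0,0],-1],[[0,0,0],[0,0,0],-1],[[0,0,3],[0,0,0],-1],[[0,0,6],[0,0,0],-1],[[-1,-2,8],[0,0,0],0],[[-3,-7,8],[0,0,0],1]]'

```text
clock: 25.65
eef_pos: [0.5649, -0.1187, 0.2222]
ee_rot: [0.111, 3.135, 0.001]
force: [0.6, -1.1, -0.1]
gripper_width: 0.607
```

Request:
move_arm --steps '[[[-2,-5,0],[0,0,0],1],[[-4,-10,0],[0,0,0],1],[[-6,-15,0],[0,0,0],1],[[-8,-20,0],[0,0,0],1],[[-10,-24.7,0],[0,0,0],1],[[-10,-24.7,-3],[0,0,0],1],[[-10,-24.7,-6],[0,0,0],1],[[-10,-24.7,-8],[0,0,0],1]]'

```text
clock: 26.65
eef_pos: [0.4607, -0.3674, 0.1389]
ee_rot: [-0.123, -3.136, -0.001]
force: [0.3, 0.7, 0.5]
gripper_width: -0.0
```

```bash
python3 chk.py 4
python3 - <<'E'
import cv2
cv2.imwrite('pics/c4b.png',cv2.resize(cv2.imread('pics/s4.png')[90:270,170:370],(800,720))[:600])
E
```

```text
26.75 [ 0.4601 -0.3664  0.138 ] [-0.122 -3.134 -0.004] [-0.2  0.5 -0.2]
bar [0.483 0.001] on pad x,y 0.001 0.043 line deg 6.0 72
bar [ 0.479 -0.06 ] on pad x,y 0.001 -0.019 line deg 2.1 74
bar [ 0.474 -0.121] on pad x,y 0.0 -0.08 line deg 3.1 79
```

View pics/c4b.png

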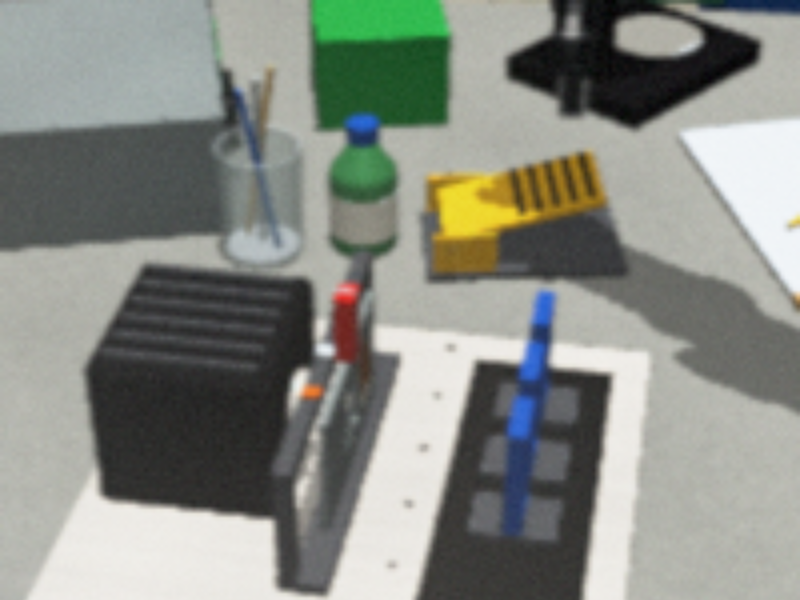

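The tab sits at the white mark and the frames are unmoved. Now the first press.

Request:
move_arm --steps '[[[0.3,0,-3],[0,0,0],1],[[0.3,0,-5.5],[0,0,0],1],[[0.3,0,-6.5],[0,0,0],1],[[0.3,0,-7.2],[0,0,0],1],[[0.3,0,-7.9],[0,0,0],1],[[0.3,0,-8.4],[0,0,0],1],[[0.3,0,-8.4],[0,0,0],1],[[0.3,0,-8.4],[0,0,0],1]]'

```text
clock: 27.75
eef_pos: [0.4642, -0.3676, 0.0578]
ee_rot: [-0.122, -3.137, 0.001]
force: [-4.4, 0.4, 7.9]
gripper_width: 0.002
```

Request:
move_arm --steps '[[[0,0,-0.3],[0,0,0],1],[[0,0,-0.6],[0,0,0],1],[[0,0,-0.6],[0,0,0],1],[[0,0,-0.6],[0,0,0],1]]'

```text
clock: 28.25
eef_pos: [0.4638, -0.3677, 0.0529]
ee_rot: [-0.123, -3.136, 0.001]
force: [-6.3, 1.5, 15.7]
gripper_width: -0.004
```

Request:
move_arm --steps '[[[0,0,-0.3],[0,0,0],1],[[0,0,-0.3],[0,0,0],1]]'

```text
clock: 28.5
eef_pos: [0.4638, -0.3677, 0.0523]
ee_rot: [-0.123, -3.136, 0.0]
force: [-10.1, 3.7, 35.0]
gripper_width: 0.004
```

Request:
move_arm --steps '[[[0,0,0.15],[0,0,0],1],[[0,0,0.15],[0,0,0],1],[[0,0,0.15],[0,0,0],1],[[0,0,0.15],[0,0,0],1],[[0,0,0.15],[0,0,0],1],[[0,0,0.15],[0,0,0],1],[[0,0,0.15],[0,0,0],1],[[0,0,0.15],[0,0,0],1]]'

```text
clock: 29.5
eef_pos: [0.4637, -0.3677, 0.0526]
ee_rot: [-0.123, -3.136, 0.001]
force: [-8.2, 2.5, 26.0]
gripper_width: -0.002
```

Request:
move_arm --steps '[[[0,0,0],[0,0,0],1],[[0,0,0],[0,0,0],1],[[0,0,0],[0,0,0],1],[[0,0,0],[0,0,0],1],[[0,0,0],[0,0,0],1],[[0,0,0],[0,0,0],1],[[0,0,0],[0,0,0],1],[[0,0,0],[0,0,0],1]]'

```text
clock: 30.5
eef_pos: [0.4638, -0.3677, 0.0526]
ee_rot: [-0.123, -3.136, 0.001]
force: [-8.5, 3.8, 25.9]
gripper_width: -0.004
```

Request:
move_arm --steps '[[[0,0,0],[0,0,0],1],[[0,0,0],[0,0,0],1],[[0,0,0],[0,0,0],1],[[0,0,0],[0,0,0],1],[[0,0,0],[0,0,0],1],[[0,0,0],[0,0,0],1]]'

```text
clock: 31.25
eef_pos: [0.4637, -0.3677, 0.0526]
ee_rot: [-0.123, -3.136, 0.001]
force: [-8.2, 2.2, 26.2]
gripper_width: 0.001
```

```bash
python3 chk.py 5
```

```text
31.35 [ 0.4638 -0.3677  0.0526] [-1.230e-01 -3.136e+00  1.000e-03] [-8.9  2.6 25.4]
bar [0.483 0.001] on pad x,y 0.001 0.042 line deg 5.3 73
bar [ 0.479 -0.06 ] on pad x,y 0.001 -0.019 line deg 2.1 74
bar [ 0.473 -0.121] on pad x,y 0.0 -0.08 line deg 3.7 81
```

The first exposure held from 28.5 s to 31.3 s with every frame in place. Back to the tab.

Request:
move_arm --steps '[[[0,0,2],[0,0,0],1],[[0,0,7],[0,0,0],1],[[0,0,12],[0,0,0],1],[[0,0,17],[0,0,0],1],[[2,5,17],[0,0,0],0.5],[[4,10,17],[0,0,0],-1],[[6.5,16,17],[0,0,0],-1],[[9,22,17],[0,0,0],-1]]'

```text
clock: 32.35
eef_pos: [0.5557, -0.1498, 0.2201]
ee_rot: [0.121, 3.136, -0.001]
force: [0.4, -0.8, -0.7]
gripper_width: 0.847
```

Request:
move_arm --steps '[[[2,5,0],[0,0,0],-1],[[4,9.8,0],[0,0,0],-1],[[4,9.8,0],[0,0,0],-1],[[4,9.8,0],[0,0,0],-1]]'

```text
clock: 32.85
eef_pos: [0.5946, -0.0536, 0.2194]
ee_rot: [0.119, 3.138, -0.001]
force: [-0.5, -0.0, 0.5]
gripper_width: 1.004
```

Request:
move_arm --steps '[[[-0.1,0.1,-3],[0,0,0],-1],[[-0.1,0.1,-6],[0,0,0],-1],[[-0.1,0.1,-7.8],[0,0,0],-1],[[-0.1,0.1,-7.8],[0,0,0],-1],[[-0.1,0.1,-7.8],[0,0,0],-1]]'

```text
clock: 33.48
eef_pos: [0.5942, -0.0528, 0.1417]
ee_rot: [0.121, 3.138, -0.0]
force: [0.1, -0.5, 0.6]
gripper_width: 0.997
```

Next I shift about 3 mm to centre, close, and slide to the amber stop.

Request:
move_arm --steps '[[[0,0.3,0],[0,0,0],-1],[[0,0.3,0],[0,0,0],0],[[0,0.3,0],[0,0,0],0.4],[[0,0.3,0],[0,0,0],1],[[0,0.3,0],[0,0,0],1],[[0,0.3,0],[0,0,0],1],[[0,0.3,0],[0,0,0],1],[[0,0.3,0],[0,0,0],1]]'

```text
clock: 34.48
eef_pos: [0.5936, -0.0495, 0.1411]
ee_rot: [0.12, 3.139, -0.001]
force: [-0.9, -1.5, 5.2]
gripper_width: 0.221
```

Request:
move_arm --steps '[[[0.07,1,0],[0,0,0],1],[[0.15,2,0],[0,0,0],1],[[0.22,3,0],[0,0,0],1],[[0.29,4,0],[0,0,0],1],[[0.33,4.5,0],[0,0,0],1],[[0.33,4.5,0],[0,0,0],1],[[0.33,4.5,0],[0,0,0],1]]'

```text
clock: 35.35
eef_pos: [0.5969, -0.005, 0.1411]
ee_rot: [0.12, 3.139, -0.002]
force: [-0.9, -2.1, 5.6]
gripper_width: 0.219
```

Request:
move_arm --steps '[[[0,0,0],[0,0,0],0.4],[[0,0,0],[0,0,0],0],[[0,0,0],[0,0,0],-1],[[0,0,0],[0,0,0],-1],[[0,0,3],[0,0,0],-1],[[0,0,6],[0,0,0],-1],[[-1,-3,8],[0,0,0],0],[[-3,-8,8],[0,0,0],1]]'

```text
clock: 36.35
eef_pos: [0.5693, -0.0826, 0.2229]
ee_rot: [0.111, 3.134, 0.002]
force: [0.1, -1.2, -0.2]
gripper_width: 0.605
```

Request:
move_arm --steps '[[[-2,-5,0],[0,0,0],1],[[-4,-10,0],[0,0,0],1],[[-6,-16,0],[0,0,0],1],[[-8,-22,0],[0,0,0],1],[[-10.4,-28.2,0],[0,0,0],1],[[-10.4,-28.2,-3],[0,0,0],1],[[-10.4,-28.2,-6],[0,0,0],1],[[-10.4,-28.2,-8],[0,0,0],1]]'

```text
clock: 37.35
eef_pos: [0.4622, -0.366, 0.1394]
ee_rot: [-0.121, -3.138, -0.001]
force: [0.2, 0.3, -0.4]
gripper_width: -0.003
```

```bash
python3 chk.py 6
python3 - <<'E'
import cv2
cv2.imwrite('pics/c6b.png',cv2.resize(cv2.imread('pics/s6.png')[90:270,170:370],(800,720))[:600])
E
```

```text
37.45 [ 0.4614 -0.365   0.1386] [-0.119 -3.135 -0.004] [-0.2  1.3 -0.3]
bar [0.483 0.001] on pad x,y 0.001 0.042 line deg 5.4 72
bar [ 0.479 -0.06 ] on pad x,y 0.001 -0.019 line deg 2.1 74
bar [ 0.473 -0.122] on pad x,y 0.0 -0.081 line deg 3.8 79
```

View pics/c6b.png

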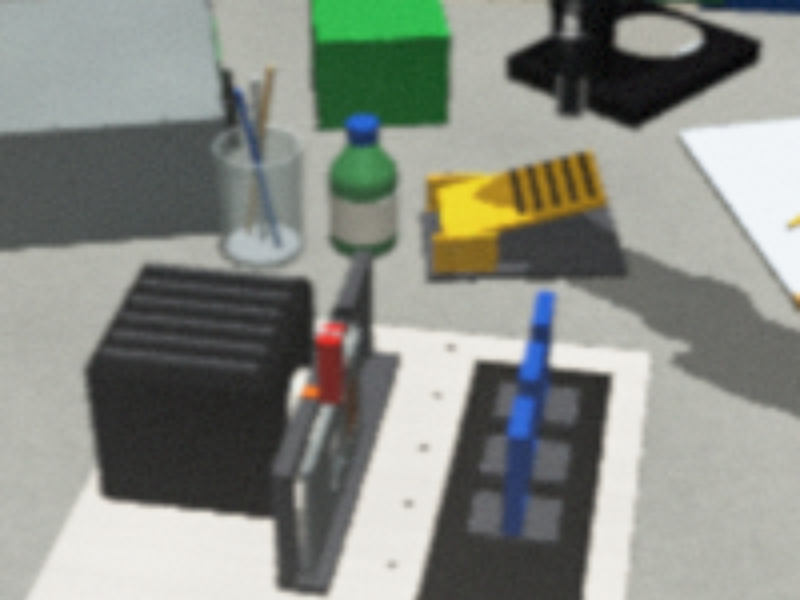

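The tab is at the orange mark at (329,345) in the crop, and the frames are in place. A quick numeric check of the tab's travel from the saved pictures comes before pressing.

Run:
```python
from h import *
for k in (0,4,6):
    im=cv2.cvtColor(cv2.imread(f'pics/t{k}.png' if k else 'pics/top0.png'),cv2.COLOR_BGR2HSV)[165:205,215:320]
    m=cv2.inRange(im,(0,90,60),(6,255,255))|cv2.inRange(im,(170,90,60),(180,255,255))
    n,l,st,ce=cv2.connectedComponentsWithStats(m);i=1+np.argmax(st[1:,4]);print(k,st[i,4],onz("top",ce[i][0]+215,ce[i][1]+165,.15).round(4))
```

```text
0 19 [ 0.5912 -0.0878  0.15  ]
4 17 [ 0.5943 -0.0432  0.15  ]
6 16 [0.5976 0.001  0.15  ]
```

Request:
move_arm --steps '[[[0.2,-0.2,-3],[0,0,0],1],[[0.2,-0.2,-5.5],[0,0,0],1],[[0.2,-0.2,-6.5],[0,0,0],1]]'

```text
clock: 37.83
eef_pos: [0.4645, -0.3679, 0.0755]
ee_rot: [-0.119, -3.138, -0.001]
force: [-1.5, -0.1, 3.2]
gripper_width: 0.001
```

Request:
move_arm --steps '[[[0,0,-0.7],[0,0,0],1],[[0,0,-1.4],[0,0,0],1],[[0,0,-2.1],[0,0,0],1],[[0,0,-2.5],[0,0,0],1],[[0,0,-2.7],[0,0,0],1],[[0,0,-2.7],[0,0,0],1],[[0,0,-2.7],[0,0,0],1]]'

```text
clock: 38.7
eef_pos: [0.4624, -0.3688, 0.0526]
ee_rot: [-0.122, -3.136, -0.0]
force: [-8.1, 3.4, 26.2]
gripper_width: -0.002
```

Request:
move_arm --steps '[[[0,0,0],[0,0,0],1],[[0,0,0],[0,0,0],1],[[0,0,0],[0,0,0],1],[[0,0,0],[0,0,0],1],[[0,0,0],[0,0,0],1],[[0,0,0],[0,0,0],1],[[0,0,0],[0,0,0],1],[[0,0,0],[0,0,0],1]]'

```text
clock: 39.7
eef_pos: [0.4625, -0.3688, 0.0526]
ee_rot: [-0.122, -3.136, -0.0]
force: [-7.1, 2.3, 25.8]
gripper_width: -0.002
```

Request:
move_arm --steps '[[[0,0,0],[0,0,0],1],[[0,0,0],[0,0,0],1],[[0,0,0],[0,0,0],1],[[0,0,0],[0,0,0],1],[[0,0,0],[0,0,0],1],[[0,0,0],[0,0,0],1],[[0,0,0],[0,0,0],1],[[0,0,0],[0,0,0],1]]'

```text
clock: 40.7
eef_pos: [0.4625, -0.3688, 0.0526]
ee_rot: [-0.122, -3.136, 0.0]
force: [-9.0, 3.4, 25.8]
gripper_width: -0.0
```

Request:
move_arm --steps '[[[0,0,0],[0,0,0],1],[[0,0,0],[0,0,0],1],[[0,0,0],[0,0,0],1],[[0,0,0],[0,0,0],1],[[0,0,0],[0,0,0],1],[[0,0,0],[0,0,0],1]]'

```text
clock: 41.45
eef_pos: [0.4625, -0.3688, 0.0526]
ee_rot: [-0.122, -3.136, 0.0]
force: [-8.2, 3.4, 25.7]
gripper_width: 0.003
```

```bash
python3 chk.py 7
```

```text
41.55 [ 0.4625 -0.3688  0.0526] [-0.122 -3.136  0.   ] [-8.   2.6 25.1]
bar [0.483 0.001] on pad x,y 0.001 0.042 line deg 5.7 73
bar [ 0.479 -0.06 ] on pad x,y 0.001 -0.019 line deg 2.1 74
bar [ 0.474 -0.121] on pad x,y 0.0 -0.08 line deg 3.4 79
```

Request:
move_arm --steps '[[[0,0,2],[0,0,0],1],[[0,0,7],[0,0,0],1],[[0,0,12],[0,0,0],1],[[0,0,17],[0,0,0],1],[[2,5.5,17],[0,0,0],0.5],[[4,11,17],[0,0,0],-1],[[6.5,17,17],[0,0,0],-1],[[9,23,17],[0,0,0],-1]]'

```text
clock: 42.55
eef_pos: [0.5543, -0.141, 0.2201]
ee_rot: [0.12, 3.136, -0.001]
force: [0.3, -0.0, 0.0]
gripper_width: 0.846
```

Request:
move_arm --steps '[[[2,5.5,0],[0,0,0],-1],[[3.5,10,0],[0,0,0],-1],[[4.5,13.4,0],[0,0,0],-1],[[4.5,13.4,0],[0,0,0],-1],[[4.5,13.4,-3],[0,0,0],-1],[[4.5,13.4,-6],[0,0,0],-1],[[4.5,13.4,-6],[0,0,0],-1],[[4.5,13.4,-6],[0,0,0],-1]]'

```text
clock: 43.55
eef_pos: [0.5986, -0.0098, 0.1599]
ee_rot: [0.122, 3.137, -0.0]
force: [0.4, 0.4, 0.2]
gripper_width: 1.001
```

Request:
move_arm --steps '[[[-0.15,0.45,-1],[0,0,0],-1],[[-0.15,0.45,-1.9],[0,0,0],-1],[[-0.15,0.45,-1.9],[0,0,0],0],[[-0.15,0.45,-1.9],[0,0,0],0.4],[[-0.15,0.45,-1.9],[0,0,0],1],[[-0.15,0.45,-1.9],[0,0,0],1],[[-0.15,0.45,-1.9],[0,0,0],1],[[-0.15,0.45,-1.9],[0,0,0],1]]'

```text
clock: 44.55
eef_pos: [0.5966, -0.005, 0.1403]
ee_rot: [0.12, 3.139, -0.001]
force: [-0.8, -2.3, 5.0]
gripper_width: 0.223
```

Request:
move_arm --steps '[[[-0.1,-1.3,0],[0,0,0],1],[[-0.2,-2.8,0],[0,0,0],1],[[-0.32,-4.4,0],[0,0,0],1],[[-0.43,-6,0],[0,0,0],1],[[-0.54,-7.5,0],[0,0,0],1],[[-0.65,-9,0],[0,0,0],1],[[-0.65,-9,0],[0,0,0],1],[[-0.65,-9,0],[0,0,0],1]]'

```text
clock: 45.55
eef_pos: [0.59, -0.0945, 0.1403]
ee_rot: [0.12, 3.139, 0.0]
force: [-1.2, -1.8, 6.6]
gripper_width: 0.224
```

Request:
move_arm --steps '[[[0,0,0],[0,0,0],1],[[0,0,0],[0,0,0],0.4],[[0,0,0],[0,0,0],0],[[0,0,0],[0,0,0],-1],[[0,0,0],[0,0,0],-1],[[0,0,4],[0,0,0],-1],[[0,0,9],[0,0,0],-1],[[0,-4,12],[0,0,0],-1]]'

```text
clock: 46.55
eef_pos: [0.5916, -0.1302, 0.2622]
ee_rot: [0.108, 3.136, 0.004]
force: [1.0, -0.8, -0.8]
gripper_width: 0.999
```

Request:
move_arm --steps '[[[-2,-5,0],[0,0,0],-1],[[-4,-10,0],[0,0,0],-1],[[-6,-15,0],[0,0,0],-1],[[-8,-21,0],[0,0,0],-1],[[-10,-26,0],[0,0,0],-1],[[-10,-26,0],[0,0,0],-1],[[-10,-26,0],[0,0,0],-1]]'

```text
clock: 47.42
eef_pos: [0.49, -0.3936, 0.2595]
ee_rot: [0.12, 3.139, 0.002]
force: [0.6, 0.5, -0.4]
gripper_width: 1.0
```

```bash
python3 chk.py 8
python3 - <<'E'
from h import *
im=cv2.cvtColor(cv2.imread('pics/t8.png'),cv2.COLOR_BGR2HSV)[165:205,215:320]
m=cv2.inRange(im,(0,90,60),(6,255,255))|cv2.inRange(im,(170,90,60),(180,255,255))
n,l,st,ce=cv2.connectedComponentsWithStats(m);i=1+np.argmax(st[1:,4]);print(st[i,4],onz("top",ce[i][0]+215,ce[i][1]+165,.15).round(4))
cv2.imwrite('pics/c8b.png',np.vstack([cv2.resize(cv2.imread('pics/t8.png')[100:260,110:410],(600,320)),cv2.resize(cv2.imread('pics/s8.png')[90:384,150:400],(600,705))[:280]]))
E
```

```text
47.525 [ 0.4911 -0.3921  0.2596] [1.150e-01 3.139e+00 2.000e-03] [0.2 0.4 0.4]
bar [0.483 0.001] on pad x,y 0.001 0.042 line deg 5.8 72
bar [ 0.479 -0.06 ] on pad x,y 0.001 -0.019 line deg 2.1 74
bar [ 0.473 -0.121] on pad x,y 0.0 -0.081 line deg 3.6 80
22 [ 0.5916 -0.0885  0.15  ]
```

View pics/c8b.png

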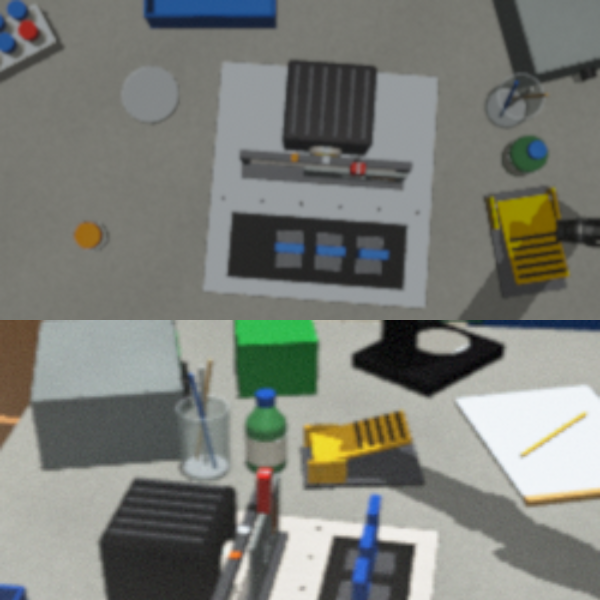

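The shutter is closed again (tab reads -0.0885 m against -0.0878 m at the start). The treadle is up, the three frames are in their places, and jar, dish, bottle and beaker look unmoved. Handing in.

```bash
python3 -c "
from workcell import order; print(order.hand_in())"
```

```text
the job is handed in; nothing more can be done
None
```

The job is done and handed in at about 47.5 s; no verdict is reported.

- **Frames:** Only three frames were present. I stood each one squarely on the rubber pad, at about -80, -20 and +41 mm along it.
- **Exposures:** The shutter went to the clear window and I held the treadle on its stop for about 2.9 s at roughly 26 N. It then went to amber and I held the treadle the same way. The pad pictures taken before each press and at the end of each hold showed every frame in place.
- **Finish:** The shutter is closed again, and the treadle sprung up with the arm clear.

**Last checks:**
- The tab is within about 1 mm of where it started, and each slide measured 44 to 45 mm.
- The frame positions did not change by more than about 1 mm, and I saw no frame knocked at any point.
- By eye, the jar, dish, bottle and beaker had not moved; I did not measure them.
- The two cameras disagreed by 3 to 4 mm at the pad corners. I used the average for the pad centre, and each foot stands at least 20 mm inside the pad edge.
- The frame angles read from the pictures scattered by up to 2°. I relied on the gripper's angle at each release, which was within about 0.1° of the angle I measured for the station.

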